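# Tip a coupler body over into its cradle and push it home

## Robot

A 6-joint arm with a two-finger parallel gripper is mounted at the origin on the work surface. World frame = base frame: x ahead of the robot, y to its left, z up, the work surface at z = 0. Lengths are in m, angles in rad, forces in N, time in s.
With the tool pointing down it reaches from about 0.3 to 0.75 m from the base axis. Payload 8.5 kg.
Tool frame: the origin (TCP) lies on the centre line of the jaws, within the pads' length; the fingertips stand arm.tip_reach ahead of it and the grasp point (between the pads) is the TCP (arm.tip_reach is the distance from the TCP to the fingertips, in m); x points along the fingers, y is the direction in which the jaws open and shut, and the axes are right-handed (so a half turn about x gives the same grasp; the last joint's range is limited). The gripper opens to 85 mm and grips with 20 to 120 N. Pads are 22 mm wide; open, the fingers measure 114 mm over their backs; the gripper's body (76 mm by 85 mm) begins 54 mm behind the grasp point. The pads swing forward as they close: fully open they stand 13 mm farther back than shut.
Start: joints at [0.889, 0.381, 1.297, -0, 1.464, -0.215], TCP at [0.248, 0.491, 0.225] pointing down, gripper open.
Joint ranges: [-3.11, 3.11], [-0.89, 2.33], [0.22, 2.48], [-1.42, 4.56], [0.17, 2.85], [-2.88, 2.88]. Speed limits (rad/s): [2.39, 2.39, 3.14, 3.14, 3.14, 3.14].

## Interface

Orientations are given as [roll, pitch, yaw] about the fixed x, y, z axes, in that order (R = Rz(yaw) Ry(pitch) Rx(roll)).
In Python, from workcell import arm, cams, ticket, search_frame, regions_of, landmark_of gives the robot as it stands.
- The arm moves only by the shell command python3 -m crank 'ROWS' [FORCE]. ROWS is JSON, a list of rows, each a list of 7 numbers: the closure, from 0 (fully open) to 1 (shut), then the shift along the tool's x, y, z in mm, then the turn, a rotation vector about the tool's x, y, z in degrees. A call has 1 to 8 rows; each row is the pose to reach, as a shift and turn from the pose commanded when the call began, along the tool's axes at that moment; what a row does not reach only later rows make up. A row lasts 1/12 s, in which the tool goes at most 41.7 mm and 7.16 degrees, less where a joint would pass 70% of its speed; a pose out of reach is approached as far as the arm can. A call with a gripper value outside its range is refused whole. The fingers move at their own pace and stop on an object; FORCE is the grip in N (left out, the last holds). Time passes only in rows, so rows that repeat a pose let the fingers close. It gives the time, the measured TCP pose, the force and the opening at its end, in the units of the state.
- arm.read_state(): the state, without advancing time (a new reading comes with each control period).
- cams.get_image(name): name is "side" or "top" or "wrist"; returns a dict with "img" (384x512x3 uint8, blue, green, red), "vfov" (degrees; the focal length in pixels is half the picture's height over the tangent of half this angle, whatever the lens; pixels are square), "cx", "cy" (the principal point, pixels), "dist_coeffs" ([k1, k2, p1, p2, k3] as OpenCV has them; the pictures are not rectified), "rvec" (rotation vector, rad) and "tvec" (3), from world to camera coordinates, as OpenCV has them; the wrist camera has in their place "tool_from_camera" (4x4, takes a point from camera to tool coordinates, whose origin is the TCP and whose axes are the tool frame's). Camera axes: x right, y down, z forward; pixel columns grow to the right and rows downward; lengths in m; the calibration is good to about 2 mm. A picture is of the moment at which its call begins: read the wrist's pose just before it. There is no depth.
- ticket.sign_off(): hands the job in, once; it reports no verdict.
Trained networks look in the newest picture that a camera, given by its name, has taken for a name from the list of things; names that differ only in an ending like _2 or _b are one class to them, and where a whole thing is asked for, a point or a joint stands for the part that bears it (a point fixed in the world has none). Each returns a list of dicts, best first, with "confidence" (0 to 1); they miss things now and then, are a little off and sometimes report something else, mostly with a low value. They report only what shows in the picture. A call takes as long as a camera call. They do not tell look-alikes from the thing itself.
- search_frame(thing, camera): "pixel" ([column, row] in pixels, amid what is visible of it).
- regions_of(thing, camera): "mask" (384x512 bool, what is visible of it) and "pixel" ([column, row] in pixels, amid what is visible of it).
- landmark_of(thing, camera): "pixel" ([column, row] in pixels: a listed point, or the origin of a listed thing).
The state is a dict: "t": time; "q": joint angles; "joint_velocities": joint speeds; "effort": joint torques, N m; "tool_pos": TCP position; "eef_rot": TCP orientation; "wrist_force": force on the tool from outside, world axes, zero at the start; "torque": the same for the moment, N m; "gripper_width": opening from 0.0 (shut) to 1.0 (fully open).
Only numpy, scipy, OpenCV 4.12 (cv2) and the standard library are available. Lean on these libraries where they do the work, as an engineer would, in place of code of your own. Each camera call takes 0.05 s, during which the arm holds its last target. There are 200 camera calls.

## Task

The heavy steel coupler body is standing on its base at the open end of the bench cradle. Using only the outside of the fingers, push it over so that it lies between the cradle's rails with its narrow nose towards the end stop, then push it along by its base until the nose is right up against the stop. Never lift or carry it, leave the other things on the bench where they are, and finish clear of everything.

Things in the scene. Friction and masses are not known exactly. Their poses are not given: they have to be found in the camera images.
- coupler: the heavy coupler, a solid steel turned part, 125 mm long, 0.6 to 0.9 kg. From its flat base up: base collar 48 mm across (0-40 mm), waist 41 (40-75), sleeve 48 (75-105), narrow nose 30 (105-125). Starts upright, loose on the cradle's 6 mm plate between the rails, at x = -105 to -75 mm in the cradle's frame. Origin at the centre of its base face; z along its axis to the nose (up at the start)
- coupler_nose (a point): centre of the coupler's nose face, 125 mm from the base along the axis
- coupler_mid (a point): middle of the coupler on its axis, 62.5 mm from the base; 68 mm above the bench when standing, 30 mm when lying in the cradle. Friction with the plate is high enough that, pushed by the sleeve it tips rather than slides, past about 22 degrees it falls by itself, and its base face then lies about 24 mm nearer the stop than its axis stood
- cradle: cradle, fixed to the bench: a plate 280 x 90 mm, 6 mm thick, with two low rails along it (54 mm clear between them, 8 mm wide, tops 20 mm above the bench) and an upright stop plate 80 mm wide across one end (top 56 mm above the bench); the other end is open. Origin at the plate's centre on the bench surface; x along the rails to the stop, whose inner face is at x = +120 mm; y across, z up
- cradle_stop (a point): middle of the stop's inner face, 30 mm above the bench: where the centre of the nose face ends up; same axes as the cradle
- adapter: bystander: dull bronze gauge adapter, a stepped round stub 34 mm across and 50 mm tall, standing on end; origin at the centre of its underside
- protector1: bystander: small nylon tip protector (cap) 26 mm across its foot, 28 mm tall, standing beside the cradle; origin at the centre of its underside
- protector2: bystander: second tip protector, the same, on the other side of the cradle
- bracket: bystander: L-shaped aluminium bracket, 90 x 50 mm and 56 mm tall, lying on its long leg; origin at the centre of its underside
- wrench: bystander: open spanner 170 mm long lying flat; origin at the middle of its underside, x along its length
- collar: bystander: plain steel ring 40 mm across, 12 mm tall, lying flat; origin at the centre of its underside
- tin: bystander: closed can 54 mm across, 60 mm tall, standing; origin at the centre of its underside
Mind the look-alikes: they are no part of the job. Leave any pink or purple look-alike of the coupler alone.

How it is judged:
By the outcome, as a careful person would: the job done as asked, in the order asked, and still so for the second after the job is handed in, with the robot touching nothing.
It also fails if it takes over 45 s, if anything falls off the work surface, if the arm or the gripper's body presses on something with over 40 N, if the wrist force passes 120 N, or if a joint passes its speed limit or range.

## Working session

There is one attempt and no reset: what is moved stays moved. The work goes in short steps, Python scripts to look and compute and a shell command to move; the robot and the scene stay as the last step left them, time stands still between calls to the robot, and variables do not carry over. Pictures are saved under pics/ and viewed, about 8 in all and at most 12, crops included, and the job is handed in when it is done.

```bash
ls; mkdir -p pics
cat > h.py <<'E'
import numpy as np, cv2
from workcell import arm,cams,ticket,search_frame,regions_of,landmark_of
def K(c):
    f=192/np.tan(np.radians(c['vfov'])/2); return np.array([[f,0,c['cx']],[0,f,c['cy']],[0,0,1.]])
def Rrpy(r):
    from scipy.spatial.transform import Rotation as R
    return R.from_euler('xyz',r).as_matrix()
def ray(c,px):
    u=cv2.undistortPoints(np.array([[px]],float),K(c),np.array(c['dist_coeffs'],float))[0,0]
    R=cv2.Rodrigues(np.array(c['rvec'],float))[0]; t=np.array(c['tvec'],float).ravel()
    return -R.T@t, R.T@np.array([u[0],u[1],1.])
def atz(c,px,z):
    o,d=ray(c,px); return o+d*(z-o[2])/d[2]
def proj(c,P):
    return cv2.projectPoints(np.array(P,float).reshape(-1,1,3),np.array(c['rvec'],float),np.array(c['tvec'],float),K(c),np.array(c['dist_coeffs'],float))[0].reshape(-1,2)
def tri(rs):
    A=np.zeros((3,3));b=np.zeros(3)
    for o,d in rs:
        d=d/np.linalg.norm(d);M=np.eye(3)-np.outer(d,d);A+=M;b+=M@o
    return np.linalg.solve(A,b)
E
python3 - <<'E'
from h import *
np.set_printoptions(precision=4,suppress=True)
print(arm.tip_reach,arm.read_state())
ims={}
for n in('side','top'):
    c=cams.get_image(n);ims[n]=c['img']
    print(n,ray(c,[256,192]))
    for th,z in(('coupler',0.006),('coupler_nose',.131),('coupler_mid',.068),('cradle',0),('cradle_stop',.03),('adapter',0),('protector1',0),('bracket',0),('wrench',0),('collar',0),('tin',0)):
        for r in landmark_of(th,n)[:3]: print(n,th,np.round(r['pixel']),round(r['confidence'],2),atz(c,r['pixel'],z))
    cv2.imwrite(f'pics/{n}0.png',c['img'])
E
```

```text
pics
0.019 {'t': 0.0, 'q': array([ 0.8887,  0.3812,  1.2983, -0.    ,  1.4636, -0.2153]), 'joint_velocities': array([ 0.0003,  0.001 , -0.0002, -0.0012,  0.001 , -0.0004]), 'effort': array([ -0.0006, -44.8461, -23.1276,  -0.0003,   0.0049,   0.    ]), 'tool_pos': array([0.2473, 0.4909, 0.2243]), 'eef_rot': array([-1.766 ,  1.5693, -2.2328]), 'wrist_force': array([-0.0916, -0.2661, -0.2268]), 'torque': array([-0.0162, -0.0313,  0.0099]), 'gripper_width': 0.9978163542725369}
side (array([0.4329, 0.8216, 0.6531]), array([ 0.2029, -0.8076, -0.5538]))
side coupler [247. 207.] 0.92 [ 0.6772 -0.0348  0.006 ]
side coupler [254. 185.] 0.78 [ 0.6851 -0.1599  0.006 ]
side coupler [222. 182.] 0.7 [ 0.7962 -0.1558  0.006 ]
side coupler_nose [245. 172.] 0.95 [ 0.681  -0.0334  0.131 ]
side coupler_nose [257. 151.] 0.9 [ 0.6787 -0.1675  0.131 ]
side coupler_nose [199. 177.] 0.81 [0.7959 0.0288 0.131 ]
side coupler_mid [258. 170.] 0.97 [ 0.6746 -0.1606  0.068 ]
side coupler_mid [223. 168.] 0.91 [ 0.7854 -0.1392  0.068 ]
side coupler_mid [205. 193.] 0.72 [0.7907 0.0088 0.068 ]
side cradle [272. 216.] 
[... 1002 characters left out ...]
er_mid [255. 130.] 0.84 [0.7901 0.0089 0.068 ]
top coupler_mid [317. 164.] 0.79 [ 0.6859 -0.1751  0.068 ]
top cradle [268. 200.] 0.75 [ 0.5833 -0.0302  0.    ]
top cradle_stop [257. 238.] 0.72 [0.465  0.0034 0.03  ]
top cradle_stop [242. 190.] 0.3 [0.6121 0.049  0.03  ]
top adapter [308. 211.] 0.45 [ 0.5476 -0.1557  0.    ]
top protector1 [292. 206.] 0.58 [ 0.5634 -0.1047  0.    ]
top protector1 [243. 191.] 0.36 [0.6117 0.0473 0.    ]
top bracket [392. 162.] 0.75 [ 0.7051 -0.432   0.    ]
top wrench [391. 246.] 0.89 [ 0.4379 -0.4166  0.    ]
top collar [268. 201.] 0.66 [ 0.5802 -0.0324  0.    ]
top collar [232. 222.] 0.56 [0.5142 0.0818 0.    ]
top tin [134. 201.] 0.57 [0.5814 0.3914 0.    ]
```

Run:
```python
from h import *
for n,(a,b,x,y) in {'side':(130,265,170,340),'top':(100,260,200,340)}.items():
    i=cv2.imread(f'pics/{n}0.png')[a:b,x:y]; i=cv2.resize(i,None,fx=4,fy=4,interpolation=cv2.INTER_CUBIC)
    cv2.imwrite(f'pics/{n}0c.png',i); print(i.shape)
```

```text
(540, 680, 3)
(640, 560, 3)
```

View pics/side0c.png

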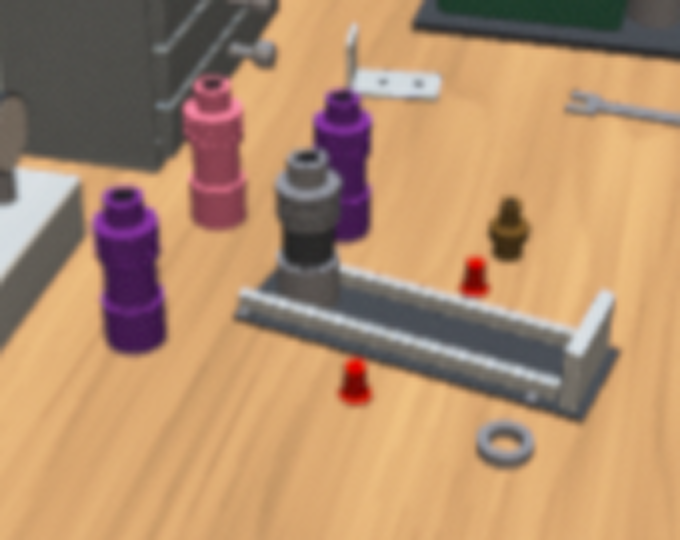

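View pics/top0c.png

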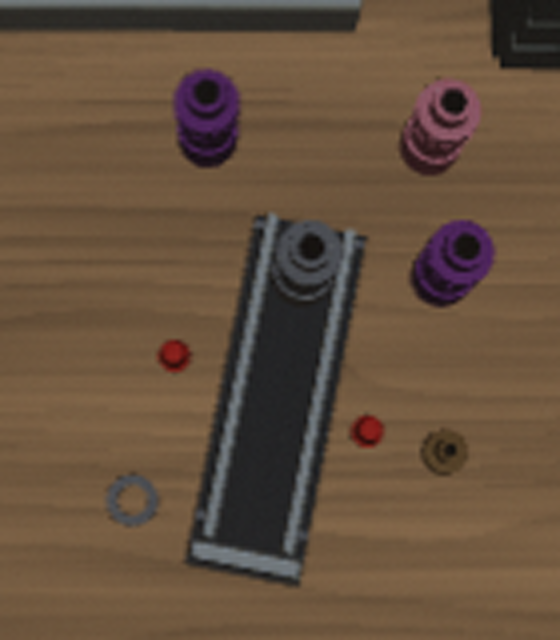

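The grey coupler is at crop (308,255) in the top view, i.e. pixel (277,164). Its cradle runs down to the stop at crop (245,560). The purple and pink ones are look-alikes. Next I fit the cradle and coupler poses.

Run:
```python
from h import *
from scipy.optimize import least_squares
np.set_printoptions(precision=4,suppress=True)
T=cams.get_image('top');S=cams.get_image('side')
L=[(-.14,.045,.006),(-.14,-.045,.006),(.14,-.045,.006),(.14,.045,.006)]
t4=np.array([(255,217),(367,237),(299,584),(187,562)])/4+[200,100]
# side: plate corners seen + stop top corners
# order in top view: TL = ? stop is +x (down in image); y=left of travel
s3=np.array([(236,318),(583,419),(618,350)])/4+[170,130]
def W(p,P):
    c,s=np.cos(p[2]),np.sin(p[2]);P=np.array(P);return np.c_[p[0]+c*P[:,0]-s*P[:,1],p[1]+s*P[:,0]+c*P[:,1],P[:,2]]
# travel is down in image -> cradle +y (left of travel, seen from above) = image right
Lt=[(-.14,-.045,.006),(-.14,.045,.006),(.14,.045,.006),(.14,-.045,.006)]
Ls=[(-.14,-.045,.0),(.14,-.045,.0),(.14,.045,.006)]
f=lambda p:np.r_[(proj(T,W(p,Lt))-t4).ravel(),(proj(S,W(p,Ls))-s3).ravel()]
r=least_squares(f,[.58,-.02,2.95]);p=r.x;print(p,np.round(r.fun,1))
nt=np.array((311,246))/4+[200,100];ns=np.array((309,158))/4+[170,130]
n=tri([ray(T,nt),ray(S,ns)]);print('nose',n,atz(T,nt,.131),atz(S,ns,.131))
c,s=np.cos(p[2]),np.sin(p[2]);R=np.array([[c,s],[-s,c]])
for q in(atz(T,nt,.131),atz(S,ns,.131)): print('in cradle',R@(q[:2]-p[:2]))
m=[r for r in regions_of('coupler','top') if abs(r['pixel'][0]-277)<6 and abs(r['pixel'][1]-164)<8]; print(len(m))
st=arm.read_state();print('tool axes\n',Rrpy(st['eef_rot']),st['tool_pos'])
```

```text
[ 0.5851 -0.0343  2.9395] [ 0.1 -1.  -0.  -0.3 -0.1  0.6 -0.8  0.3 -0.8 -0.4  0.2  0.4  1.1 -1.7]
nose [ 0.6805 -0.0544  0.1268] [ 0.6805 -0.054   0.131 ] [ 0.6776 -0.0473  0.131 ]
in cradle [-0.0975  0.0002]
in cradle [-0.0932 -0.0058]
0
tool axes
 [[ 0.     0.45   0.893]
 [ 0.     0.893 -0.45 ]
 [-1.     0.     0.   ]] [0.2475 0.4912 0.2249]
```

```bash
R='[1,0,-140,339,-8,0,0]'; python3 -m crank '[[1,0,-20,45,-2,0,0],[1,0,-35,85,-4,0,0],[1,0,-50,120,-5,0,0],[1,0,-65,155,-6,0,0],[1,0,-80,190,-8,0,0],[1,0,-95,225,-10,0,0],[1,0,-110,260,-12,0,0],[1,0,-120,290,-15,0,0]]' 40
python3 - <<'E'
from h import *
np.set_printoptions(precision=4,suppress=True)
st=arm.read_state();R=Rrpy(st['eef_rot']);print(st['t'],st['tool_pos'],'\n',R,st['gripper_width'],st['wrist_force'])
c,s=np.cos(2.9395),np.sin(2.9395)
t=np.array([.5851-.143*c,-.0343-.143*s,.225]);print(t,'tool delta',R.T@(t-st['tool_pos'])*1000)
zd=np.array([-c,-s,0]);print('turn x',np.degrees(np.arctan2(-(R.T@zd)[1],(R.T@zd)[2])))
E
```

```text
t: 2.02
tool_pos: [0.4537, 0.2512, 0.2251]
eef_rot: [-0.344, 1.57, -0.548]
wrist_force: [0.6, -0.4, 0.3]
gripper_width: 0.001
2.0167 [0.4537 0.2512 0.2251] 
 [[ 0.0003  0.203   0.9792]
 [-0.0002  0.9792 -0.203 ]
 [-1.     -0.0001  0.0003]] 0.0014374809271838675 [ 0.6035 -0.4438  0.2938]
[ 0.7252 -0.063   0.225 ] tool delta [   0.2271 -252.5482  329.6381]
turn x -0.13532254384688594
```

```bash
python3 -m crank '[[1,0,-25,33,0,0,0],[1,0,-50,66,0,0,0],[1,0,-75,99,0,0,0],[1,0,-100,132,0,0,0],[1,0,-125,165,0,0,0],[1,0,-150,198,0,0,0],[1,0,-175,231,0,0,0],[1,0,-200,264,0,0,0]]' && python3 -m crank '[[1,0,-25,33,0,0,0],[1,0,-52,66,0,0,0],[1,0,-52,66,0,0,0],[1,0,-52,66,0,0,0],[1,0,-52,66,0,0,0]]'
python3 - <<'E'
from h import *
np.set_printoptions(precision=4,suppress=True)
st=arm.read_state();w=cams.get_image('wrist');T=cams.get_image('top')['img'][100:260,200:340]
cv2.imwrite('pics/w1.png',np.hstack([w['img'],cv2.resize(T,None,fx=2.4,fy=2.4)[:384]]))
R=Rrpy(st['eef_rot']);p=st['tool_pos'];print(p)
M=np.eye(4);M[:3,:3]=R;M[:3,3]=p;M=M@w['tool_from_camera']
o=M[:3,3];c,s=np.cos(2.9395),np.sin(2.9395)
for th,z in(('coupler_nose',.131),('coupler_mid',.068),('cradle',.0)):
  for r in landmark_of(th,'wrist')[:2]:
    u=cv2.undistortPoints(np.array([[r['pixel']]],float),K(w),np.array(w['dist_coeffs'],float))[0,0]
    d=M[:3,:3]@[u[0],u[1],1];q=o+d*(z-o[2])/d[2];v=q[:2]-[.5851,-.0343]
    print(th,r['confidence'],r['pixel'],q,'cradle',c*v[0]+s*v[1],-s*v[0]+c*v[1])
E
```

```text
t: 2.68
tool_pos: [0.6712, 0.0021, 0.2249]
eef_rot: [2.331, 1.571, 2.126]
wrist_force: [0.9, 0.9, -0.3]
gripper_width: 0.001
t: 3.1
tool_pos: [0.7241, -0.0602, 0.2246]
eef_rot: [2.811, 1.57, 2.605]
wrist_force: [-0.5, 0.8, -0.0]
gripper_width: -0.0
[ 0.7241 -0.0602  0.2246]
coupler_nose 0.97 [356.5, 245.2] [0.7897 0.0188 0.131 ] cradle -0.18978308862224852 -0.09312262320515038
coupler_nose 0.91 [253.5, 146.8] [ 0.6831 -0.0546  0.131 ] cradle -0.10006548747517008 0.00019952487730547086
coupler_mid 0.91 [340.3, 224.7] [0.7967 0.0204 0.068 ] cradle -0.19632635042966554 -0.0960465048592205
coupler_mid 0.85 [187.7, 248.4] [ 0.7903 -0.1557  0.068 ] cradle -0.22541318629435847 0.077762033478289
cradle 0.97 [256.3, 43.3] [ 0.5852 -0.0322  0.    ] cradle 0.000305336531809793 -0.002096602143110893
```

View pics/w1.png

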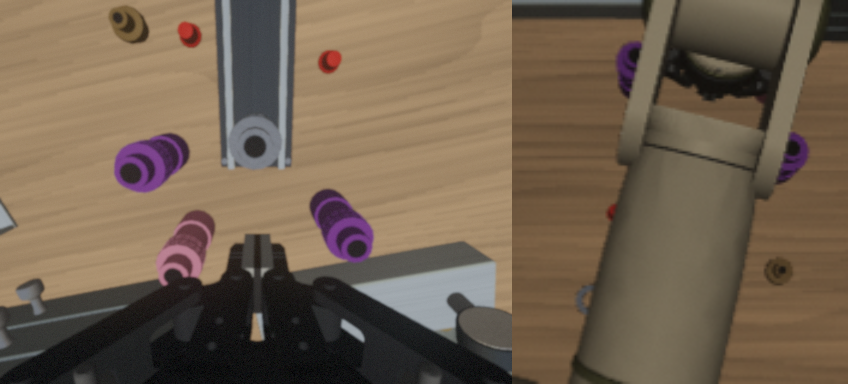

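The wrist view shows the grey coupler's nose at (254,146), centred between the rails at cradle x of about -0.10. The fingers are behind it, clear of the purple and pink parts. Descending to sleeve height.

```bash
python3 -m crank '[[1,0,-2,9,0,0,0],[1,25,-2,9,0,0,0],[1,50,-2,9,0,0,0],[1,75,-2,9,0,0,0],[1,95,-2,9,0,0,0],[1,110,-2,9,0,0,0],[1,119,-2,9,0,0,0],[1,119,-2,9,0,0,0]]' && python3 -m crank '[[1,0,0,-3,0,0,0],[1,0,0,-6,0,0,0],[1,0,0,-9,0,0,0],[1,0,0,-12,0,0,0]]'
```

```text
t: 4.02
tool_pos: [0.7318, -0.0636, 0.1041]
eef_rot: [3.099, 1.567, 2.895]
wrist_force: [0.4, 0.9, -0.5]
gripper_width: 0.003
t: 4.35
tool_pos: [0.7209, -0.0617, 0.1072]
eef_rot: [-0.061, 1.569, -0.266]
wrist_force: [-0.0, -1.0, 0.2]
gripper_width: 0.002
```

```bash
python3 -m crank '[[1,1,0,-2,0,0,0],[1,1,0,-4,0,0,0],[1,1,0,-6,0,0,0],[1,1,0,-8,0,0,0],[1,1,0,-10,0,0,0],[1,1,0,-12,0,0,0]]'; python3 -m crank '[[1,0,0,-3,0,0,0],[1,0,0,-6,0,0,0],[1,0,0,-9,0,0,0],[1,0,0,-12,0,0,0]]'
python3 - <<'E'
from h import *
cv2.imwrite('pics/s2.png',cv2.resize(cams.get_image('side')['img'][100:260,150:350],None,fx=3,fy=3))
E
```

```text
t: 4.85
tool_pos: [0.709, -0.0593, 0.1049]
eef_rot: [-2.842, 1.571, -3.048]
wrist_force: [-0.4, 0.6, 1.2]
gripper_width: -0.001
t: 5.18
tool_pos: [0.6991, -0.0574, 0.1074]
eef_rot: [-0.037, 1.564, -0.242]
wrist_force: [5.7, -1.6, 12.0]
gripper_width: 0.002
```

View pics/s2.png

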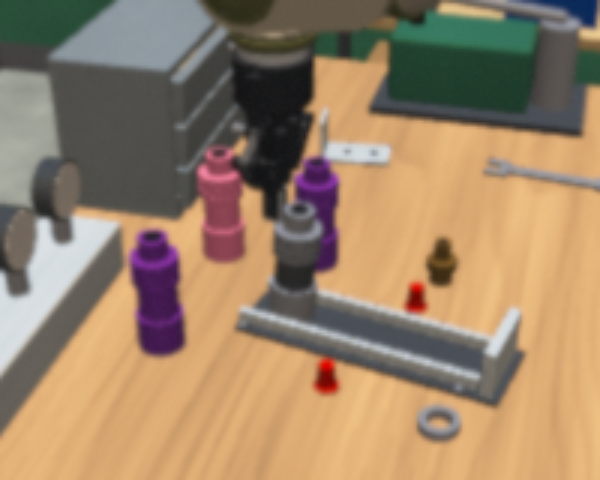

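The fingers are behind the sleeve and contact has just begun, with the coupler still upright at crop (295,260). The upward force of 12 N is odd, so I hold and re-read.

```bash
python3 -m crank '[[1,0,0,0,0,0,0],[1,0,0,0,0,0,0]]'; python3 -m crank '[[1,0,0,-3,0,0,0],[1,0,0,-6,0,0,0],[1,0,0,-6,0,0,0]]'
python3 - <<'E'
from h import *
st=arm.read_state();print(st['wrist_force'],st['torque'])
w=cams.get_image('wrist');print(w['tool_from_camera'])
s=cams.get_image('side')['img'][120:230,200:310]
cv2.imwrite('pics/s3.png',np.hstack([cv2.resize(s,(384,384)),w['img'][:,100:480]]))
E
```

```text
t: 5.4
tool_pos: [0.699, -0.0574, 0.1075]
eef_rot: [-0.036, 1.564, -0.241]
wrist_force: [3.9, -0.2, 9.1]
gripper_width: 0.002
t: 5.65
tool_pos: [0.6938, -0.0563, 0.1089]
eef_rot: [-0.037, 1.561, -0.242]
wrist_force: [4.6, -0.3, 14.5]
gripper_width: -0.003
[ 4.5660091  -0.26592215 14.54051816] [-0.17631336 -0.83401266 -0.07293206]
[[ 9.11142063e-04 -2.92942864e-01  9.56129514e-01 -1.47949426e-01]
 [ 9.99999581e-01  1.81056010e-04 -8.97475292e-04  2.13088006e-04]
 [ 8.97959879e-05  9.56129931e-01  2.92942907e-01 -7.45056576e-02]
 [ 0.00000000e+00  0.00000000e+00  0.00000000e+00  1.00000000e+00]]
```

View pics/s3.png

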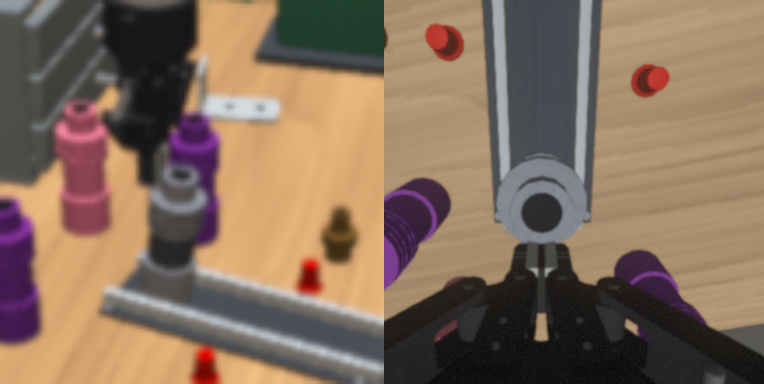

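It tips cleanly: the gripper is centred on the sleeve and the coupler leans towards the stop. The upward force comes from the rising sleeve rim under the finger housing, so I raise the tool as I push.

```bash
python3 -m crank '[[1,-5,0,0,0,0,0],[1,-10,0,-2,0,0,0],[1,-12,0,-5,0,0,0],[1,-12,0,-8,0,0,0]]'; python3 -m crank '[[1,0,0,-3,0,0,0],[1,0,0,-6,0,0,0],[1,0,0,-9,0,0,0]]'
python3 - <<'E'
from h import *
st=arm.read_state();print(st['wrist_force'],st['torque'])
w=cams.get_image('wrist')
s=cams.get_image('side')['img'][120:230,200:310]
cv2.imwrite('pics/s4.png',np.hstack([cv2.resize(s,(384,384)),w['img'][:,100:480]]))
E
```

```text
t: 6.08
tool_pos: [0.6834, -0.0539, 0.1172]
eef_rot: [-0.246, 1.571, -0.45]
wrist_force: [1.0, -0.1, 0.9]
gripper_width: -0.001
t: 6.33
tool_pos: [0.6743, -0.052, 0.1166]
eef_rot: [3.085, 1.57, 2.88]
wrist_force: [0.8, 0.2, 0.5]
gripper_width: 0.001
[0.82260603 0.15422532 0.49392369] [-0.01426206 -0.0624271   0.0385509 ]
```

View pics/s4.png

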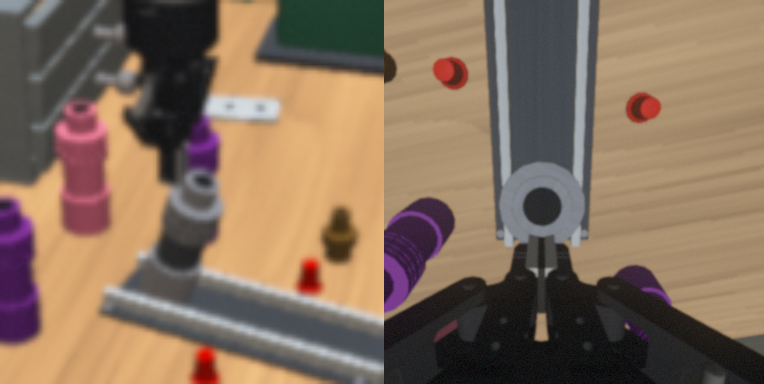

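It now leans about 15–18° with light forces. Continuing until it falls.

```bash
python3 -m crank '[[1,0,0,-3,0,0,0],[1,0,0,-6,0,0,0],[1,0,0,-9,0,0,0],[1,0,0,-12,0,0,0],[1,0,0,-14,0,0,0],[1,0,0,-14,0,0,0],[1,0,0,-14,0,0,0],[1,0,0,-14,0,0,0]]'
python3 - <<'E'
from h import *
s=cams.get_image('side')['img'][120:230,200:340]
cv2.imwrite('pics/s5.png',np.hstack([cv2.resize(s,(489,384)),cams.get_image('wrist')['img'][:,150:430]]))
E
```

```text
t: 7.1
tool_pos: [0.6613, -0.0494, 0.1169]
eef_rot: [-0.263, 1.571, -0.468]
wrist_force: [0.1, -0.1, 0.2]
gripper_width: 0.004
```

View pics/s5.png

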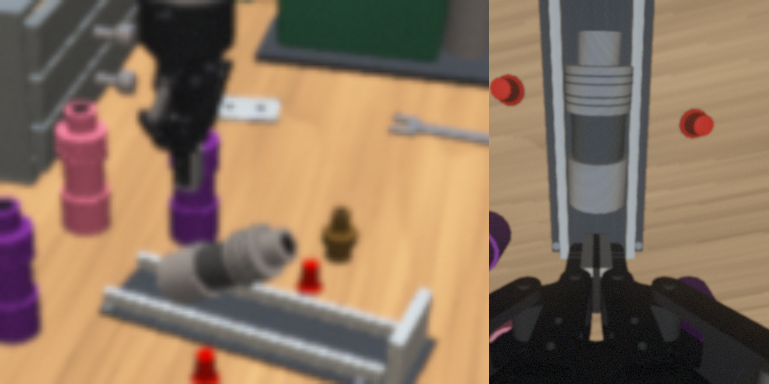

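It fell between the rails, nose to the stop. The wrist view has the base edge at about (597,210) in the composite. Now I back off and measure the base.

```bash
python3 -m crank '[[1,0,0,12,0,0,0],[1,0,0,24,0,0,0],[1,0,0,36,0,0,0],[1,0,0,44,0,0,0],[1,0,0,44,0,0,0],[1,0,0,44,0,0,0]]'
cat > m.py <<'E'
from h import *
np.set_printoptions(precision=4,suppress=True)
c,s=np.cos(2.9395),np.sin(2.9395);cr=lambda q:np.round([c*(q[0]-.5851)+s*(q[1]+.0343),-s*(q[0]-.5851)+c*(q[1]+.0343)],4)
st=arm.read_state();w=cams.get_image('wrist');print('TCP',cr(st['tool_pos']),st['tool_pos'][2],st['wrist_force'])
M=np.eye(4);M[:3,:3]=Rrpy(st['eef_rot']);M[:3,3]=st['tool_pos'];M=M@w['tool_from_camera']
X=np.linalg.inv(M);w['rvec']=cv2.Rodrigues(X[:3,:3])[0];w['tvec']=X[:3,3]
cs={'wrist':w,'side':cams.get_image('side'),'top':cams.get_image('top')}
for n,k in cs.items():
  for th in('coupler','coupler_mid','coupler_nose','cradle_stop'):
    for r in landmark_of(th,n):
      v=cr(atz(k,r['pixel'],.03))
      if abs(v[1])<.04 and r['confidence']>.3: print(n,th,round(r['confidence'],2),v)
E
python3 m.py
```

```text
t: 7.7
tool_pos: [0.7042, -0.0583, 0.1165]
eef_rot: [3.078, 1.57, 2.873]
wrist_force: [0.1, -0.4, -0.3]
gripper_width: -0.001
TCP [-0.1215 -0.0004] 0.11650358385137893 [ 0.1283 -0.4364 -0.2572]
wrist coupler 0.63 [-0.0755 -0.0003]
wrist coupler_mid 0.72 [-0.0127 -0.0023]
side coupler 0.92 [-0.0688 -0.0147]
side coupler 0.56 [-0.1999  0.0369]
side coupler_nose 0.95 [-0.2838  0.0283]
side coupler_nose 0.75 [ 0.0654 -0.023 ]
side coupler_nose 0.51 [0.0213 0.0346]
side cradle_stop 0.97 [ 0.1177 -0.01  ]
```

```bash
python3 -m crank '[[1,15,0,0,0,0,0],[1,30,0,0,0,0,0],[1,45,0,0,0,0,0],[1,57,0,0,0,0,0],[1,66,0,0,0,0,0],[1,72,0,0,0,0,0],[1,72,0,0,0,0,0]]' && python3 -m crank '[[1,0,0,-6,0,0,0],[1,0,0,-12,0,0,0],[1,0,0,-18,0,0,0],[1,0,0,-24,0,0,0],[1,0,0,-29,0,0,0],[1,0,0,-34,0,0,0],[1,0,0,-38,0,0,0],[1,0,0,-42,0,0,0]]' && python3 -m crank '[[1,0,0,-4,0,0,0],[1,0,0,-8,0,0,0],[1,0,0,-12,0,0,0],[1,0,0,-16,0,0,0],[1,0,0,-20,0,0,0],[1,0,0,-24,0,0,0],[1,0,0,-28,0,0,0],[1,0,0,-32,0,0,0]]' ; python3 m.py
```

```text
t: 9.03
tool_pos: [0.7039, -0.0582, 0.0437]
eef_rot: [3.113, 1.569, 2.908]
wrist_force: [-0.2, 0.2, 0.5]
gripper_width: -0.002
t: 9.7
tool_pos: [0.6642, -0.0501, 0.0458]
eef_rot: [-0.035, 1.566, -0.24]
wrist_force: [5.7, -2.0, 0.5]
gripper_width: 0.002
t: 10.37
tool_pos: [0.6335, -0.0438, 0.0466]
eef_rot: [-0.038, 1.565, -0.244]
wrist_force: [4.3, -1.2, 6.6]
gripper_width: 0.001
TCP [-0.0493 -0.0004] 0.04658840667470229 [ 4.3161 -1.1806  6.5733]
wrist coupler_mid 0.95 [-0.0093 -0.0013]
wrist coupler_nose 0.58 [ 0.0516 -0.0024]
side coupler 0.89 [-0.0689 -0.0095]
side coupler_mid 0.85 [ 0.0028 -0.0154]
side coupler_nose 0.95 [ 0.06   -0.0209]
side coupler_nose 0.68 [-0.2829  0.0287]
side cradle_stop 0.65 [ 0.1218 -0.0106]
top coupler_mid 0.61 [-0.0081 -0.0016]
```

The numbers disagree: the TCP is ahead of the estimated base. Looking.

Run:
```python
from h import *
s=cams.get_image('side')['img'][140:240,220:340]
cv2.imwrite('pics/s6.png',np.hstack([cv2.resize(s,(460,384)),cams.get_image('wrist')['img'][:,150:430]]))
```

```text
(no output)
```

View pics/s6.png

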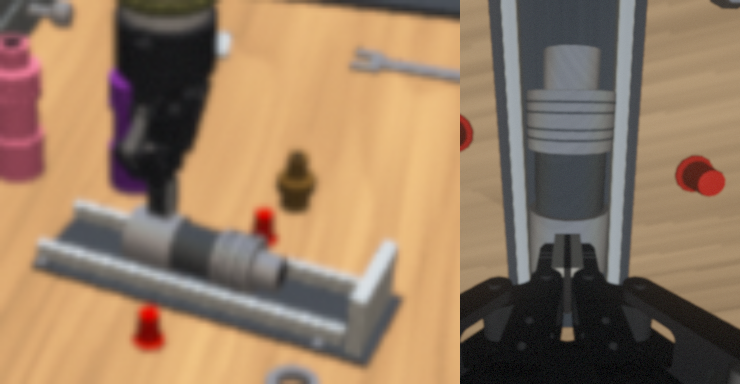

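Run:
```python
from h import *
np.set_printoptions(precision=1,suppress=True)
st=arm.read_state();w=cams.get_image('wrist');S=cams.get_image('side')
R=Rrpy(st['eef_rot']);p=st['tool_pos'];print(w['vfov'],w['cx'],w['cy'])
pts=[[d,y,z] for d in(-.007,.019) for (y,z) in((0,0),(0,-.011),(-.0145,0),(-.0145,-.011))]
X=np.linalg.inv(w['tool_from_camera']);w['rvec']=cv2.Rodrigues(X[:3,:3])[0];w['tvec']=X[:3,3]
a=proj(w,pts);b=proj(S,[R@np.array(q)+p for q in pts])
print(np.c_[np.array(pts)*1000,a,b])
c,s=np.cos(2.9395),np.sin(2.9395)
for bx in(-.0755,-.038):
  L=[(bx,0,.054),(bx+.04,0,.054),(bx+.04,-.024,.03),(bx+.125,0,.045)]
  P=[(.5851+c*x-s*y,-.0343+s*x+c*y,z) for x,y,z in L]
  print(bx,'side',proj(S,P).ravel(),'wrist',proj(w,[R.T@(np.array(q)-p) for q in P]).ravel())
m=w['img'];cv2.imwrite('pics/w7.png',np.hstack([cv2.resize(m[190:330,190:330],(560,560))]))
```

```text
66.63147308106632 257.00314510072116 194.06286040667337
[[ -7.    0.    0.  256.9 249.9 261.7 194.6]
 [ -7.    0.  -11.  256.9 231.1 265.  195.5]
 [ -7.  -14.5   0.  229.8 249.9 263.7 192.2]
 [ -7.  -14.5 -11.  229.2 231.1 267.1 193.1]
 [ 19.    0.    0.  256.9 230.  261.5 201.7]
 [ 19.    0.  -11.  256.9 213.4 264.8 202.7]
 [ 19.  -14.5   0.  233.6 230.  263.6 199.3]
 [ 19.  -14.5 -11.  233.1 213.4 266.8 200.2]]
-0.0755 side [253.6 192.2 265.8 195.5 262.2 206.3 292.4 205.3] wrist [256.1 293.4 255.8 227.7 296.1 211.3 255.1  50.8]
-0.038 side [265.  195.2 277.4 198.6 273.9 209.6 304.6 208.6] wrist [255.8 232.1 255.5 156.2 298.5 148.7 254.7 -47.5]
```

View pics/w7.png

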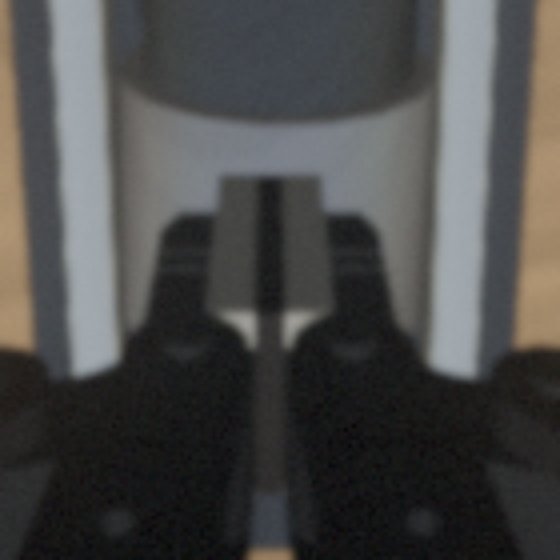

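The fingers rode up onto the collar: all cameras put the base still at x ≈ -0.072, and the tips look level with the collar top at 54 mm. So the real tips are about 7 mm behind the TCP, not 19 mm ahead. That also explains the upward force while tipping. I lift, go back behind the base and come in lower.

```bash
python3 -m crank '[[1,-15,0,0,0,0,0],[1,-30,0,0,0,0,0],[1,-30,0,20,0,0,0],[1,-30,0,45,0,0,0],[1,-30,0,68,0,0,0],[1,-30,0,72,0,0,0],[1,-30,0,72,0,0,0]]' && python3 -m crank '[[1,12,0,0,0,0,0],[1,24,0,0,0,0,0],[1,36,0,0,0,0,0],[1,44,0,0,0,0,0],[1,48,0,0,0,0,0],[1,48,0,0,0,0,0]]'; python3 m.py | grep -v nose
```

```text
t: 11.9
tool_pos: [0.7027, -0.0581, 0.0742]
eef_rot: [-3.112, 1.571, 2.966]
wrist_force: [-0.9, 0.2, -0.5]
gripper_width: -0.002
t: 12.4
tool_pos: [0.7016, -0.0577, 0.0254]
eef_rot: [3.114, 1.568, 2.909]
wrist_force: [-0.0, -0.4, -1.1]
gripper_width: -0.002
TCP [-0.1188 -0.0004] 0.025386151473615625 [-0.0205 -0.4453 -1.1453]
wrist coupler 0.92 [-0.0722 -0.0005]
wrist coupler 0.6 [-0.0099 -0.0023]
wrist coupler_mid 0.84 [-0.0104 -0.0017]
side coupler 0.56 [-0.0584 -0.0015]
side coupler_mid 0.62 [-0.0051 -0.0047]
side cradle_stop 0.72 [ 0.1195 -0.0081]
```

```bash
python3 -m crank '[[1,2,0,0,0,0,0],[1,4,0,0,0,0,0],[1,4,0,0,0,0,0]]' && python3 -m crank '[[1,0,0,-6,0,0,0],[1,0,0,-12,0,0,0],[1,0,0,-18,0,0,0],[1,0,0,-24,0,0,0],[1,0,0,-29,0,0,0],[1,0,0,-34,0,0,0],[1,0,0,-38,0,0,0],[1,0,0,-42,0,0,0]]' && python3 -m crank '[[1,0,0,-3,0,0,0],[1,0,0,-6,0,0,0],[1,0,0,-9,0,0,0],[1,0,0,-12,0,0,0],[1,0,0,-15,0,0,0],[1,0,0,-18,0,0,0]]' ; python3 m.py
```

```text
t: 13.4
tool_pos: [0.702, -0.0578, 0.0223]
eef_rot: [3.097, 1.57, 2.892]
wrist_force: [0.4, 0.8, 0.3]
gripper_width: 0.004
t: 14.07
tool_pos: [0.6618, -0.0495, 0.0233]
eef_rot: [-0.003, 1.568, -0.208]
wrist_force: [4.6, -0.6, -1.3]
gripper_width: -0.004
t: 14.57
tool_pos: [0.6439, -0.0458, 0.0231]
eef_rot: [-0.037, 1.569, -0.242]
wrist_force: [5.1, -1.0, -0.5]
gripper_width: 0.003
TCP [-0.0599 -0.0005] 0.023135787573841885 [ 5.0648 -0.976  -0.5269]
wrist coupler 0.76 [-0.0483 -0.0006]
wrist coupler_mid 0.69 [ 0.0142 -0.0009]
side coupler 0.89 [-0.0555  0.013 ]
side coupler_mid 0.61 [ 0.0171 -0.0171]
side coupler_nose 0.6 [ 0.0809 -0.0081]
side coupler_nose 0.6 [-0.2875  0.0279]
```

The push works: the base moves with the TCP, 11 mm ahead of it. About 43 mm remain.

```bash
python3 -m crank '[[1,0,0,-5,0,0,0],[1,0,0,-10,0,0,0],[1,0,0,-15,0,0,0],[1,0,0,-20,0,0,0],[1,0,0,-25,0,0,0],[1,0,0,-30,0,0,0],[1,0,0,-34,0,0,0],[1,0,0,-37,0,0,0]]' && python3 -m crank '[[1,0,0,-1,0,0,0],[1,0,0,-2,0,0,0],[1,0,0,-3,0,0,0],[1,0,0,-3,0,0,0]]' && python3 m.py
```

```text
t: 15.98
tool_pos: [0.6068, -0.038, 0.0229]
eef_rot: [-3.108, 1.571, 2.971]
wrist_force: [4.6, -1.4, -1.2]
gripper_width: -0.003
t: 16.32
tool_pos: [0.6043, -0.0375, 0.0229]
eef_rot: [3.091, 1.571, 2.886]
wrist_force: [3.4, -0.9, -1.2]
gripper_width: -0.003
TCP [-0.0195 -0.0007] 0.02289173606928605 [ 3.382  -0.9436 -1.2349]
wrist coupler 0.76 [-0.0078  0.    ]
wrist coupler_mid 0.89 [ 0.0535 -0.0004]
wrist cradle_stop 0.62 [ 0.0541 -0.0012]
side coupler 0.93 [-0.0064 -0.0053]
side coupler_mid 0.73 [ 0.0616 -0.0105]
side coupler_nose 0.66 [ 0.1204 -0.0154]
side coupler_nose 0.66 [-0.2927  0.0346]
side cradle_stop 0.77 [ 0.1153 -0.0168]
top coupler 0.55 [-0.0082 -0.0134]
```

```bash
for i in 1 2; do python3 -m crank '[[1,0,0,-1,0,0,0],[1,0,0,-2,0,0,0],[1,0,0,-2,0,0,0]]'|grep -E 'tool_pos|force'; done
```

```text
tool_pos: [0.6033, -0.0373, 0.0232]
wrist_force: [6.6, -0.9, -2.7]
tool_pos: [0.6033, -0.0375, 0.0238]
wrist_force: [13.2, -1.4, -3.5]
```

Position is held while the force rises to 13 N, so the nose is on the stop. Backing off straight, then up and away.

```bash
python3 -m crank '[[1,0,0,3,0,0,0],[1,0,0,8,0,0,0],[1,0,0,18,0,0,0],[1,0,0,30,0,0,0],[1,0,0,36,0,0,0],[1,0,0,36,0,0,0]]' && python3 -m crank '[[1,-20,0,0,0,0,0],[1,-45,0,0,0,0,0],[1,-75,0,0,0,0,0],[1,-110,0,0,0,0,0],[1,-145,0,0,0,0,0],[1,-180,0,0,0,0,0],[1,-200,0,0,0,0,0]]' && python3 -m crank '[[1,0,25,-20,0,0,0],[1,0,55,-40,0,0,0],[1,0,85,-60,0,0,0],[1,0,115,-80,0,0,0],[1,0,145,-100,0,0,0],[1,0,175,-120,0,0,0],[1,0,205,-140,0,0,0],[1,0,235,-160,0,0,0]]' && python3 -m crank '[[1,0,25,-15,0,0,0],[1,0,50,-25,0,0,0],[1,0,50,-25,0,0,0],[1,0,50,-25,0,0,0]]'
python3 - <<'E'
from h import *
np.set_printoptions(precision=4,suppress=True)
t=cams.get_image('top')['img'][100:260,200:340];s=cams.get_image('side')['img'][130:265,180:340]
cv2.imwrite('pics/f.png',np.hstack([cv2.resize(t,(420,480)),cv2.resize(s,(380,480*380//569*3//2 if 0 else 480))]))
E
python3 m.py
```

```text
t: 18.07
tool_pos: [0.6361, -0.0442, 0.0226]
eef_rot: [-3.136, 1.57, 2.942]
wrist_force: [0.4, 1.0, -0.3]
gripper_width: -0.004
t: 18.65
tool_pos: [0.6356, -0.0439, 0.2271]
eef_rot: [-0.066, 1.567, -0.27]
wrist_force: [-0.4, 0.3, -0.1]
gripper_width: -0.0
t: 19.32
tool_pos: [0.5251, 0.2199, 0.2227]
eef_rot: [-2.737, 1.569, -2.942]
wrist_force: [-0.1, 0.9, 0.1]
gripper_width: 0.002
t: 19.65
tool_pos: [0.5115, 0.2734, 0.2226]
eef_rot: [-2.519, 1.569, -2.722]
wrist_force: [-0.2, -0.4, -0.3]
gripper_width: -0.001
TCP [ 0.1327 -0.2854] 0.22266702305303457 [-0.4399 -0.8348 -0.3034]
wrist coupler 0.68 [-0.0071  0.0035]
wrist coupler_mid 0.67 [ 0.0573 -0.0041]
wrist coupler_nose 0.79 [ 0.1143 -0.0061]
wrist cradle_stop 0.61 [ 0.1138 -0.0007]
side coupler 0.6 [-0.2019  0.0359]
side coupler 0.58 [-0.0019 -0.0098]
side coupler_mid 0.54 [ 0.0567 -0.013 ]
side coupler_nose 0.82 [ 0.1128 -0.0165]
side coupler_nose 0.6 [-0.2913  0.0253]
side cradle_stop 0.79 [0.1132 0.0029]
top coupler 0.72 [-0.0055 -0.0126]
top coupler_mid 0.71 [0.0551 0.0042]
top coupler_nose 0.84 [ 0.1233 -0.0077]
top cradle_stop 0.64 [ 0.1161 -0.01  ]
```

View pics/f.png

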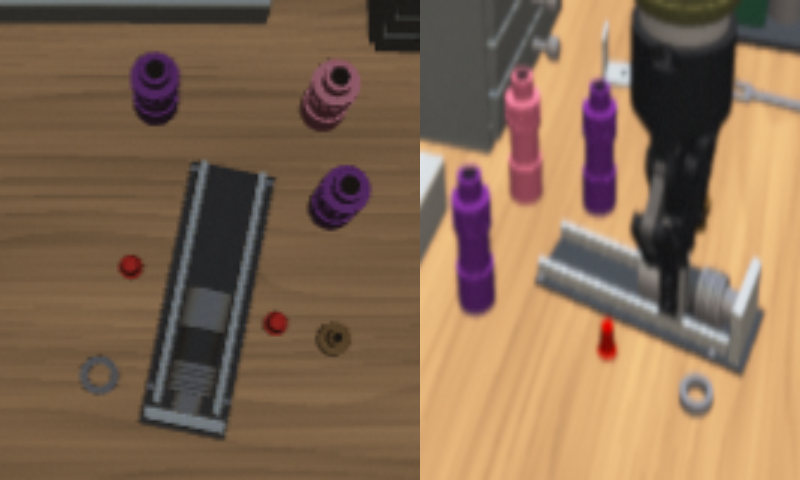

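The final top view shows the coupler lying between the rails with its nose at the stop, crop (187,405). The bystanders are where they were, and the arm is clear and 0.2 m up.

```bash
python3 -c "
from workcell import ticket;print(ticket.sign_off())"
```

```text
the job is handed in; nothing more can be done
None
```

The job is done and handed in. The coupler lies between the rails with its nose against the stop, and the arm is clear at about 0.22 m. I tipped it over with the shut fingers, then pushed it along by its base. It took about 20 s on the robot's clock.

**Final checks**
- **Nose on the stop:** on the last push steps the tool stopped moving while the force rose to 13 N. Afterwards the wrist camera put the nose at cradle x = 0.114 and the stop at 0.114. The top camera put them at 0.123 and 0.116, and the side camera both at 0.113. These agree to within a few millimetres, so the force is the firmest evidence of contact.
- **Bystanders:** in the final top picture the protectors, ring, adapter and look-alikes appear unmoved. I did not re-measure them, and the tin, wrench and bracket were outside that crop.

**What went wrong on the way**
- **First base push:** the fingers slid onto the top of the collar, with the upward force I read at about 7 N. The coupler moved about 3 mm at most and was not lifted. I backed off, came in lower and the second push worked.
- **Cause:** the shut fingertips appear to be about 26 mm shorter than `arm.tip_reach` says. That probably also explains an upward force of up to 15 N early in the tipping, when the tips were likely resting on the sleeve rim. I raised the tool 12 mm and it tipped with about 1 N.

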